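Mesh a splined spindle pulley onto its shaft and hold it down against the spring

TASK

The bearing unit stands in the quick vise with the jaw slid back: first push the sliding jaw up tight against the unit so it is held. Then take the stepped aluminium pulley with the splined steel sleeve (not the black idler), keep its sleeve upward, turn it until its splines mesh with the upright shaft and slide it down fully home, squeezing the spring washer under it as far as it goes. Finish while still holding the pulley pressed down there with the gripper, so that the retaining ring can be put on, and leave the other things on the bench where they are.

Things in the scene. Friction and masses are not known exactly. Their poses are not given: they have to be found in the camera images.
- jaw (a joint): opening of the vise's sliding jaw in m: 0 = tight against the bearing unit (the end of its travel), up to 0.045; starts 0.012 to 0.035. It is pushed, not turned: it slides with about 5 N of friction and stays where it is left.
- jaw_push (a point): middle of the outer face of the upright blue push plate behind the sliding jaw, 50 mm above the bench. Push it level along this frame's -y to close the jaw; +y points away from the unit. The plate is 74 mm wide and spans 22 to 66 mm above the bench. Behind it lies only the flat vise bed, 110 mm wide and 22 mm high, ending 79 mm behind the plate when the jaw is shut.
- shaft_home (a point): point on the axis of the upright steel shaft where the pulley's underside sits when fully home, 82 mm above the bench; z up. Six splines run from here 54 mm up (top 6 mm chamfered): tip diameter 32, root 25.6, each 6 mm wide, one along this frame's +x, the others every 60 degrees. The shaft turns in its bearing, but stiffly (0.3 N m). Below: grey unit, 84 x 64 mm; jaws 62 mm high.
- shaft_tip (a point): top of the same shaft, on its axis, 80 mm above shaft_home: end of the plain round nose, diameter 25.4 mm, which stands 26 mm above the splines and has a chamfered end; the pulley's bore goes over it first and is centred by it.
- seat (a joint): how far the brass spring washer under the pulley is squeezed, in m: 0 free, 0.006 = fully down at its stop (pulley home). The spring pushes up with 7 N at 0 and 11.5 N at 0.006, so the pulley's own weight does not squeeze it.
- pulley_mid (a point): centre of the stepped V-belt pulley, on its axis, 36 mm above its underside, 36 mm below its top; z up. Three aluminium steps, each 13 mm high, of diameter 90, 74 and 58 mm from the bottom up, then the steel sleeve. 0.38 to 0.58 kg. Stands upright on the bench, sleeve up, at the start; it and the idler may be in either of two places.
- pulley_sleeve (a point): middle of the plain round steel sleeve on top of the pulley, on the axis, 55.5 mm above the underside: diameter 46 mm, 33 mm tall; grip it here. The bore, 27.2 mm wide, runs right through with six grooves, 7.6 mm wide at the bore and 34 mm across: one along this frame's +x, the others every 60 degrees. Meshed splines keep about 3 degrees of play either way.
- bit_block: wooden drill-bit block 160 x 60 x 45 mm with bits standing in it, up to 97 mm high; origin under its centre; leave it.
- grease_tin: red grease tin, diameter 68, 55 mm high; origin under its centre; leave it.
- ring_tray: white plastic tray 120 x 100 x 30 mm with retaining rings; origin under its centre; leave it.
- ring_pliers: red-handled retaining-ring pliers lying flat, about 190 mm long along its y, 13 mm high; origin at the rivet, on the bench; leave them.
- screwdriver: yellow screwdriver 200 mm long lying along its x; leave it.
- hammer: hammer 260 mm long lying along its x; leave it.
- idler_mid (a point): centre of the black idler pulley (diameter 72, 36 mm high, no sleeve, small plain bore), standing flat on the bench; not wanted, leave it.
Mind the look-alikes: they are no part of the job. Leave any green or orange look-alike of the part that bears pulley_mid alone.

How it is judged:
On the way, in this order (a step that is already met when the one before it is completed fails the run):
1. the sliding jaw is pushed up tight against the bearing unit, before the pulley goes on (value of joint jaw below 0.0025 m and horizontal distance between pulley_mid and shaft_home above 0.06 m), for 0.2 s.
2. the pulley is on the shaft with its splines meshed, sleeve up, at least 10 mm down the splines (horizontal distance between pulley_mid and shaft_home below 0.005 m and z of pulley_mid in the frame of shaft_home below 0.08 m and angle between pulley_mid's own z axis and vertical below 0.15 rad), for 0.1 s.
At the end, for the whole second after the job is handed in: The vise jaw is still against the unit (within 4 mm); the pulley stands upright on the shaft (within 4 mm of its axis, sleeve up), its underside within 2 mm of home with the spring washer squeezed by more than 4.5 of its 6 mm, and the gripper is still on it, holding it down with more than 4 N (value of joint jaw below 0.004 m and horizontal distance between pulley_mid and shaft_home below 0.004 m and z of pulley_mid in the frame of shaft_home below 0.038 m and angle between pulley_mid's own z axis and vertical below 0.08 rad and value of joint seat above 0.0045 m and contact force between the fingers and pulley above 4 N); the arm keeps its last pose, push and grip.
It fails at once if the idler pulley or another bystander was moved by more than 30 mm (distance of any of idler_mid, bit_block, grease_tin, ring_tray, ring_pliers, screwdriver, hammer from where it was at the start of the episode above 0.03 m).
It also fails if it takes over 61 s, if anything falls off the work surface, if the arm or the gripper's body presses on something with over 40 N, if the wrist force passes 120 N, or if a joint passes its speed limit or range.

ROBOT

A 6-joint arm with a two-finger parallel gripper is mounted at the origin on the work surface. World frame = base frame: x ahead of the robot, y to its left, z up, the work surface at z = 0. Lengths are in m, angles in rad, forces in N, time in s.
With the tool pointing down it reaches from about 0.375 to 0.9 m from the base axis. Payload 3.1 kg.
Tool frame: the origin (TCP) lies midway between the tips of the shut fingers; the grasp point (between the pads) lies 19 mm behind it; z points along the fingers, y is the line along which they close (so a half turn about z gives the same grasp; the last joint's range is limited). The gripper opens to 85 mm and grips with 20 to 120 N. Pads are 22 mm wide; open, the fingers measure 114 mm over their backs; the gripper's body (76 mm by 85 mm) begins 54 mm behind the grasp point. The pads swing forward as they close: fully open they stand 13 mm farther back than shut.
Start: joints at [0.947, 0.527, 1.433, -0, 1.181, -0.178], TCP at [0.269, 0.564, 0.211] pointing down, gripper open.
Joint ranges: [-3.08, 3.08], [-0.75, 2.2], [0.22, 2.44], [-1.43, 4.57], [0, 2.65], [-2.85, 2.85]. Speed limits (rad/s): [2.79, 2.79, 3.14, 3.14, 3.14, 3.14].

INTERFACE

Orientations are given as a unit quaternion [x, y, z, w].
In Python, from station import manip gives the robot as it stands.
- The arm moves only by the tool step_arm, never from a script. Its argument "targets" is text: rows parted by semicolons, each of 4 numbers parted by spaces: the shift along the tool's x, y, z in mm, then the turn about the tool's z in degrees. A call has 1 to 12 rows; each row is the pose to reach, as a shift and turn from the pose commanded when the call began, along the tool's axes at that moment; what a row does not reach only later rows make up. A row lasts 1/10 s, in which the tool goes at most 50 mm and 8.59 degrees, less where a joint would pass 70% of its speed; a pose out of reach is approached as far as the arm can. A call with a gripper value outside its range is refused whole. "gripper" is the closure, from 0 (fully open) to 1 (shut), set as the call begins (left out, the last holds). The fingers move at their own pace and stop on an object; "squeeze" is the grip in N (left out, the last holds). Time passes only in rows, so rows that repeat a pose let the fingers close. It gives the time, the measured TCP pose, the force, the opening and the grip force at its end, in the units of the state.
- manip.sense(): the state, without advancing time (a new reading comes with each control period).
- manip.snapshot(name): name is "scene" or "top" or "wrist"; returns the picture (420x560x3 uint8, red, green, blue); there is no depth.
- manip.get_calibration(name): a dict with "fov_y" (degrees; the focal length in pixels is half the picture's height over the tangent of half this angle, whatever the lens; pixels are square), "cx", "cy" (the principal point, pixels), "k1" (the pictures are not rectified: a ray, as slopes to the right and down, at radius r is drawn at 1 + k1 r^2 times it, then the intrinsics apply), "extrinsics" (4x4, takes a point from camera to world coordinates); the wrist camera has in their place "tool_from_camera" (4x4, takes a point from camera to tool coordinates, whose origin is the TCP and whose axes are the flange's). Camera axes: x right, y down, z forward; pixel columns grow to the right and rows downward; lengths in m; the calibration is good to about 2 mm. A picture is of the moment at which its call begins: read the wrist's pose just before it. get_calibration takes no time and is no camera call.
- manip.sign_off(): hands the job in; it is judged then, once.
Trained networks look in the newest picture that a camera, given by its name, has taken for a name from the list of things; names that differ only in an ending like _2 or _b are one class to them, and where a whole thing is asked for, a point or a joint stands for the part that bears it (a point fixed in the world has none). Each returns a list of dicts, best first, with "p" (0 to 1); they miss things now and then, are a little off and sometimes report something else, mostly with a low value. They report only what shows in the picture. A call takes as long as a camera call. They do not tell look-alikes from the thing itself.
- manip.recognise(camera, query): "position" ([column, row] in pixels, amid what is visible of it).
- manip.masks_of(camera, query): "pixels" (420x560 bool, what is visible of it) and "position" ([column, row] in pixels, amid what is visible of it).
- manip.mark_of(camera, query): "position" ([column, row] in pixels: a listed point, or the origin of a listed thing).
The state is a dict: "t": time; "q": joint angles; "qd": joint speeds; "tau": joint torques, N m; "tcp_pos": TCP position; "tool_rot": TCP orientation; "force": force on the tool from outside, world axes, zero at the start; "ft_torque": the same for the moment, N m; "finger_gap": opening from 0.0 (shut) to 1.0 (fully open); "gripper_force": force on a finger pad.
Only numpy, scipy, OpenCV 4.12 (cv2) and the standard library are available. Lean on these libraries where they do the work, as an engineer would, in place of code of your own. Each camera call takes 0.05 s, during which the arm holds its last target. There are 200 camera calls.

## Working session

There is one attempt and no reset: what is moved stays moved. The work goes in short steps, Python scripts to look and compute and a tool call to move; the robot and the scene stay as the last step left them, time stands still between calls to the robot, and variables do not carry over. Pictures are saved under pics/ and viewed, at most 10 in all, crops included, and the job is handed in when it is done.

Besides the shell and the picture viewer there is one more tool, called as name(argument=value, ...) on one line, values as JSON. step_arm: Moves the arm, as the interface text tells. Its arguments: {"type":"object","properties":{"targets":{"type":"string"},"gripper":{"type":"number"},"squeeze":{"type":"number"}},"required":["targets"]}

```bash
mkdir -p pics
cat > h.py <<'E'
from station import manip
import numpy as np, cv2
from scipy.spatial.transform import Rotation as R
def save(cam,name):
    im=manip.snapshot(cam); cv2.imwrite(f'pics/{name}.png',im[:,:,::-1]); return im
def campose(cam,s=None):
    c=manip.get_calibration(cam)
    if cam!='wrist': return c,np.array(c['extrinsics'])
    s=s or manip.sense(); T=np.eye(4); T[:3,:3]=R.from_quat(s['tool_rot']).as_matrix(); T[:3,3]=s['tcp_pos']
    return c,T@np.array(c['tool_from_camera'])
def K(c):
    f=210/np.tan(np.radians(c['fov_y'])/2); return np.array([[f,0,c['cx']],[0,f,c['cy']],[0,0,1.]]),np.array([c['k1'],0,0,0.])
def ray(cam,px,s=None):
    c,T=campose(cam,s);k,d=K(c)
    # drawn = (1+k1 r^2)*slope : opencv distortion model
    u=cv2.undistortPoints(np.array([[px]],float),k,d)[0,0]
    return T[:3,3],T[:3,:3]@np.array([u[0],u[1],1])
def at_z(cam,px,z,s=None):
    o,r=ray(cam,px,s); return o+r*(z-o[2])/r[2]
def proj(cam,P,s=None):
    c,T=campose(cam,s);k,d=K(c); Ti=np.linalg.inv(T)
    return cv2.projectPoints(np.atleast_2d(P).astype(float),Ti[:3,:3],Ti[:3,3],k,d)[0][:,0] if 0 else cv2.projectPoints((np.atleast_2d(P)@Ti[:3,:3].T+Ti[:3,3])[:,None],np.zeros(3),np.zeros(3),k,d)[0][:,0]
E
python3 - <<'E'
from h import *
np.set_printoptions(precision=4,suppress=True)
s=manip.sense();print(s['t'],s['tcp_pos'],s['tool_rot'],s['q'])
a=save('scene','s0');b=save('top','t0')
for c in('scene','top'):
    cal,T=campose(c);print(c,cal['fov_y'],T[:3,3],T[:3,2])
hs=dict(jaw_push=.05,shaft_home=.082,shaft_tip=.162,pulley_mid=.036,pulley_sleeve=.0555,idler_mid=.018,bit_block=0,grease_tin=0,ring_tray=0,ring_pliers=0,screwdriver=.01,hammer=.01)
for n,z in hs.items():
  for c in('scene','top'):
    for d in manip.mark_of(c,n)[:3]:
        print(n,c,round(d['p'],2),np.array(d['position']),at_z(c,d['position'],z))
E
```

```text
0.0 [0.269  0.5633 0.2095] [ 0.2211  0.9753 -0.001  -0.0004] [ 0.9465  0.5284  1.4339 -0.      1.1814 -0.1785]
scene 56.7178727488979 [1.3363 0.1026 0.7078] [-0.7964 -0.1186 -0.593 ]
top 49.36352528355389 [ 0.518  -0.0374  1.3934] [ 0.0618  0.0134 -0.998 ]
jaw_push scene 0.56 [290.8 238.8] [0.5801 0.0172 0.05  ]
jaw_push top 0.8 [279.9 217.8] [0.5829 0.007  0.05  ]
shaft_home scene 0.87 [236.9 224.9] [ 0.5825 -0.1222  0.082 ]
shaft_home top 0.47 [321.3 220.5] [ 0.5758 -0.1131  0.082 ]
shaft_tip scene 0.86 [235.  199.6] [ 0.5834 -0.121   0.162 ]
shaft_tip top 0.47 [324.1 218.3] [ 0.5783 -0.1159  0.162 ]
shaft_tip top 0.4 [186.8 256. ] [0.4699 0.2516 0.162 ]
pulley_mid scene 0.86 [337.9 219.2] [0.4621 0.1357 0.036 ]
pulley_mid scene 0.83 [391.6 224.8] [0.4664 0.2821 0.036 ]
pulley_mid scene 0.71 [441.8 230.2] [0.471  0.4135 0.036 ]
pulley_mid top 0.91 [142.5 257.2] [0.459  0.4125 0.036 ]
pulley_mid top 0.73 [221.5 202.9] [0.6248 0.1827 0.036 ]
pulley_mid top 0.69 [187.4 259.1] [0.4559 0.279  0.036 ]
pulley_sleeve scene 0.92 [338.3 217.8] [0.4811 0.1357 0.0555]
pulley_sleeve scene 0.73 
[... 515 characters left out ...]
k top 0.62 [433.6 204.8] [ 0.6336 -0.4584  0.    ]
grease_tin scene 0.7 [433.4 269. ] [ 0.5865  0.3809 -0.    ]
grease_tin top 0.96 [155.6 212.5] [0.5944 0.3897 0.    ]
ring_tray scene 0.58 [158.4 203.2] [ 0.4127 -0.4196  0.    ]
ring_tray top 0.74 [417.6 279.9] [ 0.4058 -0.4103  0.    ]
ring_pliers scene 0.78 [268.7 206.9] [ 0.3834 -0.0752  0.    ]
ring_pliers scene 0.51 [356.2 267.9] [0.6106 0.1887 0.    ]
ring_pliers top 0.73 [306.6 285. ] [ 0.3835 -0.0763  0.    ]
screwdriver top 0.69 [210.4 162.4] [0.7504 0.2244 0.01  ]
hammer scene 0.82 [242.2 309.7] [ 0.7888 -0.0656  0.01  ]
hammer top 0.63 [305.9 155.9] [ 0.7755 -0.0673  0.01  ]
hammer top 0.26 [323.2 220.6] [ 0.5788 -0.123   0.01  ]
```

View pics/s0.png

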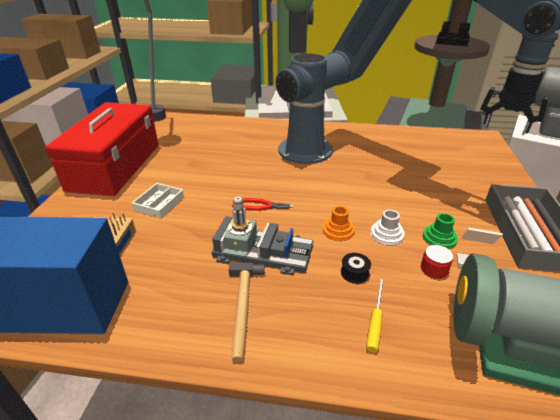

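View pics/t0.png

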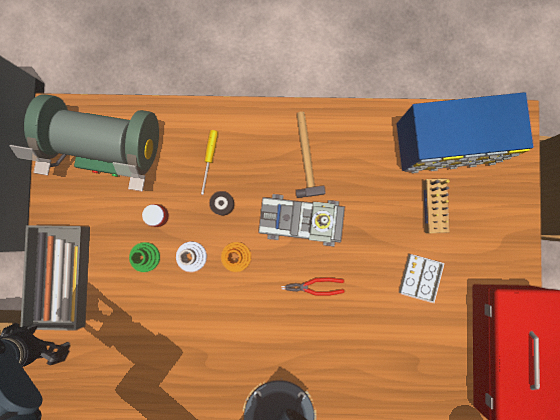

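```bash
cat >> h.py <<'E'
def shift(P,yaw=None,s=None):
    "mm shift in tool axes from measured pose to world P; deg turn so tool x heads to world yaw (deg)"
    s=s or manip.sense(); M=R.from_quat(s['tool_rot']).as_matrix()
    d=M.T@(np.array(P)-s['tcp_pos'])*1000; y=np.degrees(np.arctan2(M[1,0],M[0,0]))
    t=None if yaw is None else -((yaw-y+180)%360-180)
    return d.round(1),t,y
E
python3 - <<'E'
from h import *
np.set_printoptions(precision=4,suppress=True)
c=manip.get_calibration('wrist');print(c)
print(shift([.58,.06,.24],92))
print(shift([.58,.06,.24],-88))
# vise direction from masks
im=cv2.imread('pics/t0.png')
for px in([259,197],[343,203],[259,236],[341,243],[285,199],[282,232]): print(px,at_z('top',px,.03))
E
```

```text
{'fov_y': 59.50423562272798, 'cx': 279.1546151742115, 'cy': 210.17490689621766, 'k1': -0.028508007674898875, 'tool_from_camera': array([[-0.0004, -0.9602, -0.2794,  0.0714],
       [ 1.    , -0.0002, -0.0008, -0.0002],
       [ 0.0007, -0.2794,  0.9602, -0.1632],
       [ 0.    ,  0.    ,  0.    ,  1.    ]])}
(array([-497.5, -320.7,  -29.5]), np.float64(62.45654267560272), np.float64(154.45654267560272))
(array([-497.5, -320.7,  -29.5]), np.float64(-117.54345732439731), np.float64(154.45654267560272))
[259, 197] [0.6451 0.0716 0.03  ]
[343, 203] [ 0.6316 -0.1801  0.03  ]
[259, 236] [0.5283 0.0688 0.03  ]
[341, 243] [ 0.5123 -0.1756  0.03  ]
[285, 199] [ 0.6405 -0.0065  0.03  ]
[282, 232] [0.5416 0.0005 0.03  ]
```

step_arm(targets="-498 -321 -40 68;-498 -321 -40 68;-498 -321 -40 68;-498 -321 -40 68;-498 -321 -40 68;-498 -321 -40 68;-498 -321 -40 68;-498 -321 -40 68;-498 -321 -40 68;-498 -321 -40 68;-498 -321 -40 68;-498 -321 -40 68", gripper=1)

```text
t: 2.5
tcp_pos: [0.5816, 0.0571, 0.2509]
tool_rot: [0.729, 0.685, 0.0, 0.0]
force: [0.2, 0.8, -0.5]
finger_gap: 0.002
gripper_force: 0.0
```

step_arm(targets="0 0 0 0;0 0 0 0;0 0 0 0")

```text
t: 2.8
tcp_pos: [0.5793, 0.0605, 0.2502]
tool_rot: [0.728, 0.685, -0.0, -0.001]
force: [-0.8, -1.4, 0.6]
finger_gap: -0.003
gripper_force: 0.0
```

Run:
```python
from h import *
np.set_printoptions(precision=4,suppress=True)
s=manip.sense();print(s['t'],s['tcp_pos'],s['q'],shift([.58,.06,.25],86.6))
save('wrist','w1')
for n,z in dict(jaw_push=.05,shaft_home=.082,shaft_tip=.162).items():
    for d in manip.mark_of('wrist',n)[:2]: print(n,d['p'],d['position'],at_z('wrist',d['position'],z,s))
```

```text
2.8 [0.5793 0.0605 0.2502] [-0.088   0.4271  1.4942  0.0005  1.2218 -0.027 ] (array([-0.4,  0.7,  0.2]), np.float64(-0.10483899531456586), np.float64(86.49516100468543))
jaw_push 0.91 [290.4, 216.5] [0.5873 0.0179 0.05  ]
shaft_home 0.86 [285.4, 348.0] [ 0.574  -0.1176  0.082 ]
shaft_tip 0.49 [319.8, 45.9] [0.6109 0.1648 0.162 ]
```

View pics/w1.png

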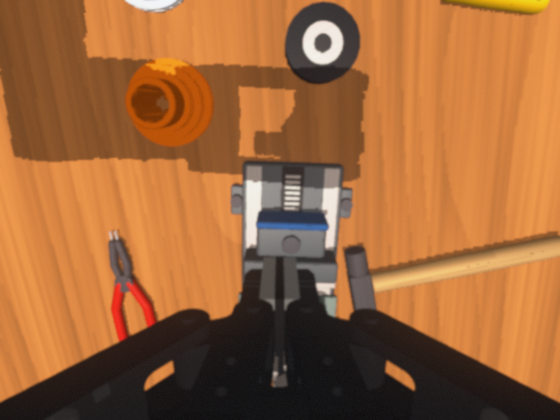

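Run:
```python
from h import *
print(shift([.5875,.050,.042]),at_z('wrist',[292,212],.066),at_z('wrist',[293,163],.022))
```

```text
(array([-10.5,   8.6, 208.6]), None, np.float64(86.57652325531541)) [0.58952957 0.02778233 0.066     ] [0.59407555 0.06923909 0.022     ]
```

step_arm(targets="-10 9 50;-10 9 100;-10 9 150;-10 9 190;-10 9 208;-10 9 208")

```text
schema error: expected 4 numbers
```

step_arm(targets="-10 9 50 0;-10 9 100 0;-10 9 150 0;-10 9 190 0;-10 9 208 0;-10 9 208 0;-10 9 208 0")

```text
t: 3.7
tcp_pos: [0.5891, 0.0497, 0.0429]
tool_rot: [0.728, 0.685, 0.0, 0.0]
force: [-0.3, -0.5, -0.3]
finger_gap: -0.003
gripper_force: 0.0
```

step_arm(targets="-8 0 0 0;-14 0 0 0;-20 0 0 0;-25 0 0 0;-30 0 0 0;-35 0 0 0;-35 0 0 0")

```text
t: 4.4
tcp_pos: [0.587, 0.014, 0.0435]
tool_rot: [0.729, 0.684, 0.001, 0.0]
force: [-0.3, 3.3, 4.5]
finger_gap: -0.003
gripper_force: 2.7
```

step_arm(targets="-4 0 0 0;-8 0 0 0;-11 0 0 0;-13 0 0 0;-15 0 0 0;-15 0 0 0")

```text
t: 5.0
tcp_pos: [0.5856, -0.0004, 0.0434]
tool_rot: [0.729, 0.685, 0.0, -0.0]
force: [-0.5, 3.1, 6.7]
finger_gap: 0.001
gripper_force: 3.6
```

step_arm(targets="-2 0 0 0;-4 0 0 0;-6 0 0 0;-6 0 0 0")

```text
t: 5.4
tcp_pos: [0.5855, -0.0019, 0.0435]
tool_rot: [0.73, 0.684, 0.003, -0.002]
force: [0.4, 18.8, 5.9]
finger_gap: 0.001
gripper_force: 8.8
```

step_arm(targets="20 0 0 0;22 0 -45 0;22 0 -90 0;22 0 -97 0")

```text
t: 5.8
tcp_pos: [0.5903, 0.0142, 0.1445]
tool_rot: [0.728, 0.685, 0.003, 0.004]
force: [1.7, 0.0, 0.6]
finger_gap: -0.003
gripper_force: 0.0
```

Run:
```python
from h import *
s=manip.sense();print(s['t'],s['tcp_pos'],s['force'],shift([.462,.207,.14],86.5))
```

```text
5.8 [0.59031279 0.01423921 0.14445468] [1.66284094 0.02608656 0.56489658] (array([ 184.6, -139.8,    2.6]), np.float64(0.013028040285178122), np.float64(86.51302804028518))
```

step_arm(targets="184 -140 2 0;184 -140 2 0;184 -140 2 0;184 -140 2 0;184 -140 2 0;184 -140 2 0;184 -140 2 0;184 -140 2 0", gripper=0)

```text
t: 6.6
tcp_pos: [0.4593, 0.2065, 0.1374]
tool_rot: [0.729, 0.685, 0.0, 0.0]
force: [-0.4, 1.1, 0.6]
finger_gap: 1.002
gripper_force: 0.0
```

Run:
```python
from h import *
np.set_printoptions(precision=4,suppress=True)
s=manip.sense();print(s['t'],s['tcp_pos'],shift([.462,.207,.14],86.5))
im=save('wrist','w2')
for n,z in dict(pulley_mid=.036,pulley_sleeve=.0555).items():
    for d in manip.mark_of('wrist',n)[:3]: print(n,d['p'],d['position'],at_z('wrist',d['position'],z,s))
p=proj('wrist',[.464,.267,.072],s)[0].astype(int);print(p)
x0,y0=max(p[0]-95,0),max(p[1]-95,0)
cv2.imwrite('pics/w2c.png',cv2.resize(im[y0:y0+190,x0:x0+190,::-1],None,fx=3,fy=3,interpolation=cv2.INTER_CUBIC));print(x0,y0)
```

```text
6.6 [0.4593 0.2065 0.1374] (array([ 0.7,  2.6, -2.6]), np.float64(-0.08690898920457357), np.float64(86.41309101079544))
pulley_mid 0.92 [294.9, 282.3] [0.4672 0.1396 0.036 ]
pulley_sleeve 0.57 [297.7, 293.8] [0.4685 0.1401 0.0555]
[281 120]
186 25
```

View pics/w2c.png

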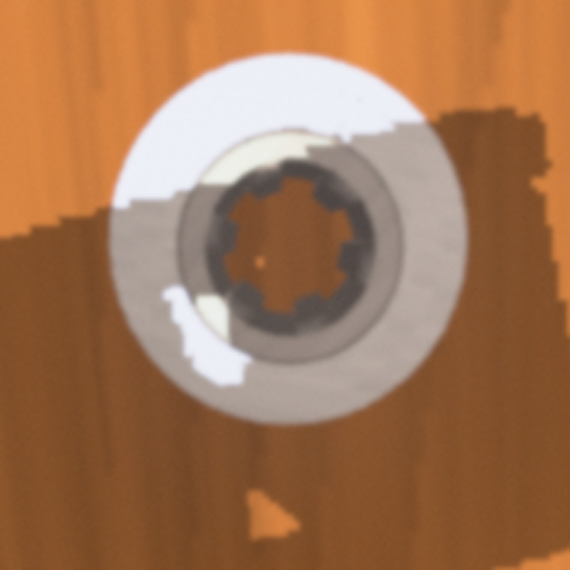

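Run:
```python
from h import *
np.set_printoptions(precision=4,suppress=True)
im=cv2.imread('pics/w2.png')
hsv=cv2.cvtColor(im,cv2.COLOR_BGR2HSV)
print('top centre',at_z('wrist',[186+291/3-.33,25+246/3-.33],.072))
print('flange centre z.006',at_z('wrist',[186+288.5/3-.33,25+238.5/3-.33],.007))
big=cv2.resize(hsv,None,fx=6,fy=6,interpolation=cv2.INTER_CUBIC)
cx,cy=186+97,25+82
for th in(110,130,150):
  m=((big[:,:,1]>th)).astype(np.uint8); Y,X=np.mgrid[:m.shape[0],:m.shape[1]]
  m[(X/6-cx)**2+(Y/6-cy)**2>30**2]=0
  n,l,st,ce=cv2.connectedComponentsWithStats(m); i=1+np.argmax(st[1:,4])
  c=max(cv2.findContours((l==i).astype(np.uint8),0,1)[0],key=len)[:,0]/6.-.4
  for z in(0,.072):
    W=np.array([at_z('wrist',p,z)[:2] for p in c]); 
    # fit centre: mean of area
    M=cv2.moments((W*1e5).astype(np.float32)); ctr=np.array([M['m10'],M['m01']])/M['m00']/1e5
    d=W-ctr; a=np.arctan2(d[:,1],d[:,0]); r=np.hypot(*d.T)
    g=np.linspace(-np.pi,np.pi,720,endpoint=False); o=np.argsort(a); rr=np.interp(g,a[o],r[o],period=2*np.pi)
    F=(rr*np.exp(-6j*g)).mean(); ph=-np.degrees(np.angle(F))/6
    print(th,z,ctr,st[i,4]/36,'groove world yaw mod60',ph%60,'amp',abs(F)*2e3,'rmin/max',r.min(),r.max())
```

```text
top centre [0.4654 0.275  0.072 ]
flange centre z.006 [0.4653 0.2762 0.007 ]
110 0 [0.465  0.2744] 1256.4722222222222 groove world yaw mod60 16.90731840939473 amp 2.1602949287791238 rmin/max 0.013347193145902311 0.017289960549924707Traceback (most recent call last):
  File "<stdin>", line 15, in <module>
  File "h.py", line 19, in at_z
    o,r=ray(cam,px,s); return o+r*(z-o[2])/r[2]
        ~~~^^^^^^^^^^
  File "h.py", line 14, in ray
    c,T=campose(cam,s);k,d=K(c)
        ~~~~~~~^^^^^^^
  File "h.py", line 9, in campose
    s=s or manip.sense(); T=np.eye(4); T[:3,:3]=R.from_quat(s['tool_rot']).as_matrix(); T[:3,3]=s['tcp_pos']
           ~~~~~~~~~~~^^
ValueError: time passes only in moves, steps and waits
```

Run:
```python
from h import *
s=manip.sense();print(s['t'],shift([.465,.275,.041],86.4,s))
```

```text
6.75 (array([68.9,  1.3, 96.4]), np.float64(-0.05598307433012906), np.float64(86.34401692566986))
```

step_arm(targets="35 1 0 0;69 1 10 0;69 1 50 0;69 1 85 0;69 1 96 0;69 1 96 0;69 1 96 0")

```text
t: 7.45
tcp_pos: [0.4646, 0.2759, 0.0423]
tool_rot: [0.729, 0.685, 0.001, 0.0]
force: [0.1, -0.5, 0.4]
finger_gap: 0.998
gripper_force: 0.0
```

step_arm(targets="0 0 0 0;0 0 0 0;0 0 0 0;0 0 0 0;0 0 0 0;0 0 0 0;0 0 0 0", gripper=1, squeeze=60)

```text
t: 8.15
tcp_pos: [0.4653, 0.2765, 0.0434]
tool_rot: [0.729, 0.685, 0.002, 0.001]
force: [0.0, -2.2, 7.3]
finger_gap: 0.505
gripper_force: 59.8
```

step_arm(targets="0 0 -30 0;0 0 -80 0;0 0 -130 0;0 0 -180 0;0 0 -192 0;0 0 -192 0")

```text
t: 8.75
tcp_pos: [0.4641, 0.2765, 0.2351]
tool_rot: [0.729, 0.685, 0.002, 0.001]
force: [-0.6, 0.1, -5.9]
finger_gap: 0.499
gripper_force: 63.9
```

Run:
```python
from h import *
s=manip.sense();print(s['t'],s['force'],s['gripper_force'],s['tcp_pos'],shift([.55,-.177,.235],66,s))
```

```text
8.75 [-0.61554992  0.08533423 -5.8885747 ] 63.90009630471468 [0.46407388 0.27646262 0.23509926] (array([-4.473e+02,  1.137e+02, -1.000e-01]), np.float64(20.469282977402713), np.float64(86.46928297740273))
```

step_arm(targets="-447 114 0 20.4;-447 114 0 20.4;-447 114 0 20.4;-447 114 0 20.4;-447 114 0 20.4;-447 114 0 20.4;-447 114 0 20.4;-447 114 0 20.4;-447 114 0 20.4;-447 114 0 20.4;-447 114 0 20.4;-447 114 0 20.4")

```text
t: 9.95
tcp_pos: [0.5474, -0.1754, 0.2302]
tool_rot: [0.839, 0.545, -0.002, -0.004]
force: [-0.8, 0.2, -5.2]
finger_gap: 0.502
gripper_force: 63.2
```

step_arm(targets="0 0 0 0;0 0 0 0;0 0 0 0")

```text
t: 10.25
tcp_pos: [0.5495, -0.1757, 0.2335]
tool_rot: [0.838, 0.546, -0.0, -0.0]
force: [0.0, -0.8, -5.7]
finger_gap: 0.498
gripper_force: 63.2
```

Run:
```python
from h import *
import json
np.set_printoptions(precision=4,suppress=True)
s=manip.sense();print(s['t'],s['force'],s['tcp_pos'],shift([0,0,0],66,s)[2])
json.dump({k:np.array(s[k]).tolist() for k in('tcp_pos','tool_rot')},open('s3.json','w'))
im=save('wrist','w3')
for n,z in dict(shaft_home=.082,shaft_tip=.162).items():
    for d in manip.mark_of('wrist',n)[:3]: print(n,d['p'],d['position'],at_z('wrist',d['position'],z,s))
p=proj('wrist',[.577,-.118,.15],s)[0].astype(int);print(p)
x0,y0=max(p[0]-80,0),max(p[1]-80,0)
cv2.imwrite('pics/w3c.png',cv2.resize(im[y0:y0+160,x0:x0+160,::-1],None,fx=3.7,fy=3.7,interpolation=cv2.INTER_CUBIC));print(x0,y0)
```

```text
10.25 [ 0.0256 -0.7973 -5.6908] [ 0.5495 -0.1757  0.2335] 66.15424581894943
shaft_tip 0.92 [280.7, 114.0] [ 0.5761 -0.117   0.162 ]
[282 114]
202 34
```

View pics/w3c.png

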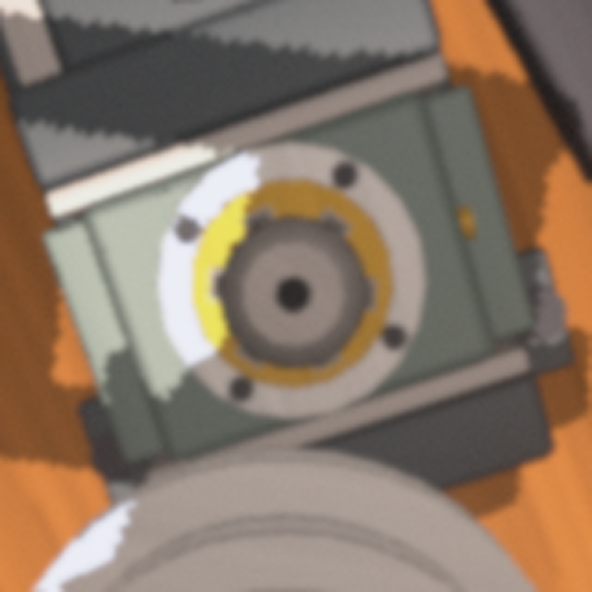

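Run:
```python
from h import *
import json
np.set_printoptions(precision=3,suppress=True)
s=json.load(open('s3.json')); im=cv2.imread('pics/w3.png'); sat=cv2.cvtColor(im,cv2.COLOR_BGR2HSV)[:,:,1].astype(np.float32); g=cv2.cvtColor(im,cv2.COLOR_BGR2GRAY).astype(np.float32)
hue=im[:,:,2].astype(np.float32)-im[:,:,0]
C=at_z('wrist',[281,113.6],.162,s);print('C',C,shift(C,None,s))
C2=np.array([C[0],C[1]])
a=np.radians(np.arange(0,360,1.))
for z in(.126,.13,.134):
  for r in(.0135,.0145,.0155,.0165):
    P=np.c_[C2[0]+r*np.cos(a),C2[1]+r*np.sin(a),0*a+z]
    px=proj('wrist',P,s).astype(np.float32)
    v=cv2.remap(hue,px[:,0].reshape(1,-1),px[:,1].reshape(1,-1),cv2.INTER_LINEAR)[0]
    F=(np.clip(v,0,60)*np.exp(-6j*a)).mean(); ph=-np.degrees(np.angle(-F))/6  # splines grey: low
    print(z,r,'spline yaw',round(ph%60,1),'amp',round(abs(F),1),'mean',v.mean())
# overlay
c=im.copy()
big=cv2.resize(c,None,fx=6,fy=6,interpolation=cv2.INTER_CUBIC)
for yaw,col in((34,(0,0,255)),):
  for z,cc in((.130,col),(.162,(255,0,0))):
    Q=[]
    for k in range(6):
        b=np.radians(yaw+60*k)
        for t,r in((-.003,.0128),(-.003,.016),(.003,.016),(.003,.0128)):
            if z>.15: r=.0127;
            Q.append([C2[0]+r*np.cos(b)-t*np.sin(b),C2[1]+r*np.sin(b)+t*np.cos(b),z])
    q=((proj('wrist',np.array(Q),s)+.5)*6).astype(int); cv2.polylines(big,[q[:,None]],1,cc,1)
cv2.imwrite('pics/o3.png',big[480:880,1480:1900])
```

```text
C [ 0.576 -0.117  0.162] (array([64.6,  0.8, 71.5]), None, np.float64(66.15424581894943))
0.126 0.0135 spline yaw 32.2 amp 6.5 mean 25.747879
0.126 0.0145 spline yaw 32.4 amp 11.4 mean 55.42248
0.126 0.0155 spline yaw 32.3 amp 6.2 mean 80.632996
0.126 0.0165 spline yaw 10.6 amp 0.0 mean 99.35135
0.13 0.0135 spline yaw 32.2 amp 8.4 mean 30.248253
0.13 0.0145 spline yaw 32.4 amp 11.1 mean 62.112213
0.13 0.0155 spline yaw 32.3 amp 4.1 mean 85.43463
0.13 0.0165 spline yaw 10.6 amp 0.0 mean 102.56352
0.134 0.0135 spline yaw 32.1 amp 10.4 mean 35.989933
0.134 0.0145 spline yaw 32.4 amp 9.9 mean 68.65126
0.134 0.0155 spline yaw 32.3 amp 2.1 mean 90.0146
0.134 0.0165 spline yaw 10.6 amp 0.0 mean 104.28804
```

View pics/o3.png

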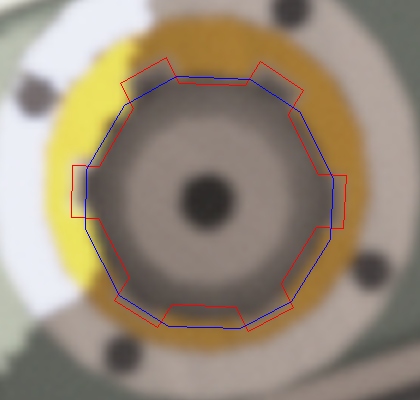

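step_arm(targets="32 1 0 12;65.5 1.2 0 23.6;65.5 1.2 0 23.6;65.5 1.2 0 23.6;65.5 1.2 0 23.6;65.5 1.2 0 23.6")

```text
t: 11.0
tcp_pos: [0.5772, -0.1182, 0.2336]
tool_rot: [0.932, 0.362, -0.0, 0.0]
force: [0.4, 0.4, -4.6]
finger_gap: 0.5
gripper_force: 63.2
```

Run:
```python
from h import *
s=manip.sense();print(s['t'],s['force'],s['ft_torque'],s['tcp_pos'],shift([.5764,-.1162,.235],42.5,s))
```

```text
11.0 [ 0.37952916  0.42918058 -4.63187567] [-5.27454280e-02  4.84492150e-03  5.39834999e-05] [ 0.57717893 -0.11818233  0.23359913] (array([ 0.8, -2. , -1.4]), np.float64(0.005962701686485161), np.float64(42.505962701686485))
```

step_arm(targets="0 0 0 0;0 0 0 0")

```text
t: 11.2
tcp_pos: [0.5772, -0.1182, 0.2335]
tool_rot: [0.932, 0.362, -0.0, 0.0]
force: [0.2, 0.1, -6.5]
finger_gap: 0.5
gripper_force: 63.2
```

step_arm(targets="0 0 0 0")

```text
t: 11.3
tcp_pos: [0.5773, -0.118, 0.2335]
tool_rot: [0.932, 0.362, 0.0, 0.0]
force: [0.1, -0.2, -5.4]
finger_gap: 0.504
gripper_force: 63.2
```

step_arm(targets="1 -1.7 0 0;1 -1.7 12 0;1 -1.7 20 0;1 -1.7 24 0;1 -1.7 24 0")

```text
t: 11.8
tcp_pos: [0.5761, -0.1154, 0.2081]
tool_rot: [0.932, 0.362, -0.001, -0.001]
force: [0.3, -0.0, -6.2]
finger_gap: 0.502
gripper_force: 63.2
```

step_arm(targets="0 0 3 0;0 0 6 0;0 0 8 0;0 0 8 0")

```text
t: 12.2
tcp_pos: [0.5768, -0.1157, 0.2013]
tool_rot: [0.932, 0.362, -0.0, -0.0]
force: [0.3, -0.7, -5.7]
finger_gap: 0.499
gripper_force: 63.2
```

Run:
```python
from h import *
s=manip.sense();print(s['t'],s['force'],s['ft_torque'],s['tcp_pos'])
im=manip.snapshot('scene');cv2.imwrite('pics/s4.png',cv2.resize(im[140:290,170:320,::-1],None,fx=4,fy=4,interpolation=cv2.INTER_CUBIC))
```

```text
12.2 [ 0.27542547 -0.70615306 -5.73232286] [ 0.02622003 -0.01922852  0.00026369] [ 0.57677779 -0.11566688  0.2012691 ]
```

View pics/s4.png

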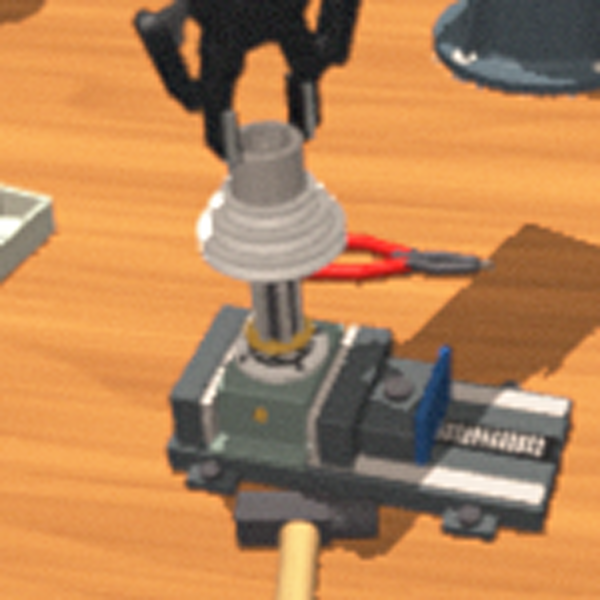

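step_arm(targets="0 0 3 0;0 0 5 0;0 0 7 0;0 0 7 0")

```text
t: 12.65
tcp_pos: [0.5768, -0.1157, 0.1941]
tool_rot: [0.932, 0.362, -0.0, -0.0]
force: [-0.1, -0.0, -6.0]
finger_gap: 0.503
gripper_force: 63.2
```

step_arm(targets="0 0 4 0;0 0 8 0;0 0 12 0;0 0 13 0;0 0 13 0")

```text
t: 13.15
tcp_pos: [0.5768, -0.1157, 0.1811]
tool_rot: [0.932, 0.362, -0.0, -0.0]
force: [0.6, -1.0, -5.3]
finger_gap: 0.499
gripper_force: 63.2
```

step_arm(targets="0 0 2 0;0 0 4 0;0 0 6 0;0 0 6 0")

```text
t: 13.55
tcp_pos: [0.5769, -0.1157, 0.1752]
tool_rot: [0.932, 0.362, -0.0, -0.0]
force: [-0.1, -0.1, -5.1]
finger_gap: 0.506
gripper_force: 63.2
```

Free so far; on through the chamfer.

step_arm(targets="0 0 2 0;0 0 4 0;0 0 6 0;0 0 8 0;0 0 8 0")

```text
t: 14.05
tcp_pos: [0.5769, -0.1158, 0.1672]
tool_rot: [0.932, 0.362, -0.0, -0.0]
force: [0.5, -1.2, -6.2]
finger_gap: 0.501
gripper_force: 63.1
```

step_arm(targets="0 0 4 0;0 0 9 0;0 0 14 0;0 0 19 0;0 0 24 0;0 0 29 0;0 0 34 0;0 0 34 0")

```text
t: 14.85
tcp_pos: [0.5769, -0.1157, 0.1327]
tool_rot: [0.932, 0.362, -0.0, -0.0]
force: [0.1, -0.8, -6.0]
finger_gap: 0.501
gripper_force: 63.1
```

step_arm(targets="0 0 2 0;0 0 4 0;0 0 6 0;0 0 8 0;0 0 8 0")

```text
t: 15.35
tcp_pos: [0.5776, -0.1154, 0.1263]
tool_rot: [0.932, 0.362, 0.001, 0.0]
force: [0.5, 3.1, 5.3]
finger_gap: 0.501
gripper_force: 64.4
```

step_arm(targets="0 0 1.5 0;0 0 3 0;0 0 4.5 0;0 0 4.5 0", squeeze=90)

```text
t: 15.75
tcp_pos: [0.5784, -0.1151, 0.1256]
tool_rot: [0.932, 0.362, 0.002, 0.001]
force: [-3.9, 6.9, 25.6]
finger_gap: 0.49
gripper_force: 91.8
```

step_arm(targets="0 0 0 0;0 0 0 0;0 0 0 0")

```text
t: 16.05
tcp_pos: [0.5784, -0.1151, 0.1256]
tool_rot: [0.932, 0.362, 0.002, 0.001]
force: [-4.1, 7.7, 25.2]
finger_gap: 0.49
gripper_force: 91.8
```

Run:
```python
from h import *
s=manip.sense();print(s['t'],s['force'],s['tcp_pos'])
im=manip.snapshot('scene');cv2.imwrite('pics/s5.png',cv2.resize(im[140:290,170:320,::-1],None,fx=4,fy=4,interpolation=cv2.INTER_CUBIC))
```

```text
16.05 [-4.1210697   7.69955628 25.1706374 ] [ 0.5783821  -0.11506842  0.12563435]
```

View pics/s5.png

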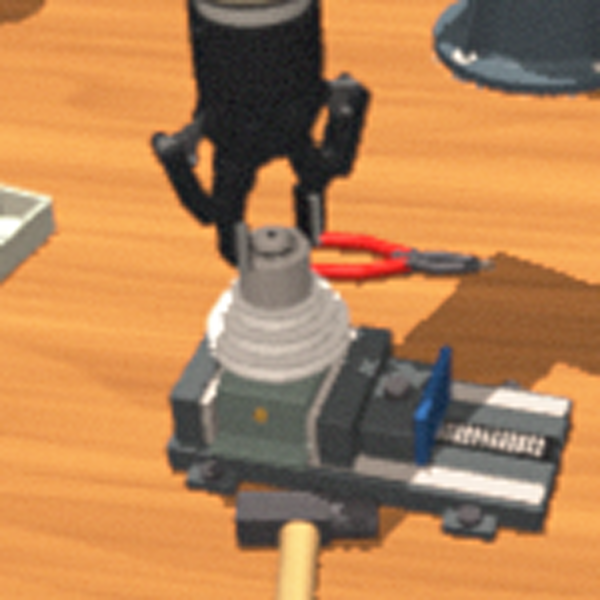

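The picture shows the pulley seated with its sleeve up. The shaft nose stands just above it at about (272,237), and the jaw is still shut.

```bash
python3 -c "
from station import manip
print(manip.sign_off())"
```

```text
the job is handed in; nothing more can be done
None
```

I handed the job in at about 16 s: the vise jaw is shut, and the pulley is meshed and at its stop with the gripper pressing it down at roughly 30 N. The hand-in gave no verdict.

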